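# Hang the basket of washed bearings up to drain

## Robot

A 6-joint arm with a two-finger parallel gripper is mounted at the origin on a cart in front of the work surface, level with it; the furniture and walls round the work are solid. World frame = base frame: x ahead of the robot, y to its left, z up, the work surface at z = 0. Lengths are in m, angles in degrees, forces in N, time in s.
With the tool pointing down it reaches from about 0.35 to 0.85 m from the base axis. Payload 8.1 kg.
Tool frame: the origin (TCP) lies midway between the tips of the shut fingers; the grasp point (between the pads) lies ctrl.pinch_z behind it (ctrl.pinch_z is the distance from the TCP to the grasp point, in m); z points along the fingers, y is the direction in which the jaws open and shut (so a half turn about z gives the same grasp; the last joint's range is limited). The gripper opens to 85 mm and grips with 20 to 120 N. Pads are 22 mm wide; open, the fingers measure 114 mm over their backs; the gripper's body (76 mm by 85 mm) begins 54 mm behind the grasp point. The pads swing forward as they close: fully open they stand 13 mm farther back than shut.
Start: joints at [69.878, 7.471, 85.268, -0, 87.261, -4.893], TCP at [0.158, 0.579, 0.231] pointing down, gripper open.
Joint ranges: [-169.43, 169.43], [-51.17, 129.36], [1.28, 143.12], [-76.62, 256.62], [0, 156.53], [-152.29, 152.29]. Speed limits (degrees/s): [136.94, 136.94, 159.86, 180, 180, 180].

## Interface

Orientations are given as [roll, pitch, yaw] about the fixed x, y, z axes, in that order (R = Rz(yaw) Ry(pitch) Rx(roll)).
In Python, from rig import ctrl, vision, job, nets gives the robot as it stands.
- The arm moves only by the tool send_rows, never from a script. Its argument "moves" is a list that holds one entry, the list of rows, each a list of 7 numbers: the turn, a rotation vector about the tool's x, y, z in rad, then the shift along the tool's x, y, z in m, then the closure, from 0 (fully open) to 1 (shut). In form: [[[ax, ay, az, dx, dy, dz, fingers], ...]]. A call has 1 to 20 rows; each row shifts and turns the commanded pose from where the row before left it, along the tool's axes as they then stand; what a row does not reach is not made up. A row lasts 1/10 s, in which the tool goes at most 50 mm and 8.59 degrees, less where a joint would pass 70% of its speed; a pose out of reach is approached as far as the arm can. A call is refused whole if a number of a shift passes 0.05 or a number of a turn 0.15, either way. A call with a gripper value outside its range is refused whole. The fingers move at their own pace and stop on an object; the grip force is fixed at half the most. Time passes only in rows, so rows that do not move let the fingers close. It gives the time, the measured TCP pose, the force and the opening at its end, in the units of the state.
- ctrl.sense(): the state, without advancing time (a new reading comes with each control period).
- vision.read_camera(name): name is "scene" or "top" or "wrist"; returns (picture, depth): 384x512x3 uint8, red, green, blue; 384x512 float32, m along the optical axis (not along the pixel's ray), 0 where there is no reading.
- vision.camera_model(name): a dict with "vfov" (degrees; the focal length in pixels is half the picture's height over the tangent of half this angle, whatever the lens; pixels are square), "cx", "cy" (the principal point, pixels), "D" ([k1, k2, p1, p2, k3] as OpenCV has them; the pictures are not rectified), "T" (4x4, takes a point from camera to world coordinates); the wrist camera has in their place "tool_from_camera" (4x4, takes a point from camera to tool coordinates, whose origin is the TCP and whose axes are the flange's). Camera axes: x right, y up, looking along -z (the intrinsics and any distortion apply to the point x, -y, -z); pixel columns grow to the right and rows downward; lengths in m; the calibration is good to about 2 mm. A picture is of the moment at which its call begins: read the wrist's pose just before it. camera_model takes no time and is no camera call.
- job.sign_off(): hands the job in, once; it reports no verdict.
Trained networks look in the newest picture that a camera, given by its name, has taken for a name from the list of things; names that differ only in an ending like _2 or _b are one class to them, and where a whole thing is asked for, a point or a joint stands for the part that bears it (a point fixed in the world has none). Each returns a list of dicts, best first, with "score" (0 to 1); they miss things now and then, are a little off and sometimes report something else, mostly with a low value. They report only what shows in the picture. A call takes as long as a camera call.
- nets.boxes_of(camera, query): "location" ([x, y, z] in m, in world coordinates, good to about 4 mm: the middle of the surface that is visible of it).
The state is a dict: "time": time; "joint_positions": joint angles; "qvel": joint speeds; "joint_torque": joint torques, N m; "ee_pos": TCP position; "eef_rot": TCP orientation; "wrist_force": force on the tool from outside, world axes, zero at the start; "torque": the same for the moment, N m; "grip_width": opening from 0.0 (shut) to 1.0 (fully open).
Only numpy, scipy, OpenCV 4.12 (cv2) and the standard library are available. Lean on these libraries where they do the work, as an engineer would, in place of code of your own. Each camera call takes 0.05 s, during which the arm holds its last target.

## Task

The bearings have just been washed and must drain. First swing the hook arm of the drain stand fully out to its stop, so that its hook stands over the drip tray; then lift the wire basket with the two bearings in it and hang it by its bail in the dip of the hook, level, and let go. Keep the basket upright so that both bearings stay in it, and do not disturb the other parts and tools.

Things in the scene. Friction and masses are not known exactly. Their poses are not given: they have to be found in the camera images.
- drain_stand: fixed drain stand: grey foot plate 94 x 94 mm, upright steel post (22 mm across, with a hub of 34 mm whose top is 231 mm above the table) and a low aluminium drip tray (110 x 110 x 14 mm). Origin on the post's axis at table height; z up; -x points from the post to the tray's centre, 118 mm away. It stands in a different place and at a different yaw each time
- drain_arm (a joint): angle of the swing arm about the post's vertical axis, rad: 0 = folded aside along the stand's -y, 1.571 = fully out at its stop, along the stand's -x, the hook over the tray. It grows as the arm turns clockwise seen from above. It turns with light friction (about 3 N at 110 mm) and stays where it is left; starts folded, at 0.1 to 0.6
- rod_mid (a point): point on the centre line of the swing arm, 75 mm from the post's axis, 217 mm above the table. The arm is a steel rod 10 mm thick, level at this height from the hub to 92 mm from the axis; then it dips. Axes turn with the arm: its -y points outward along the arm, z up
- hook_seat (a point): where the centre line of the basket's bail lies when hung: over the bottom of the dip in the arm, 118 mm from the post's axis, 214 mm above the table (the rod's top in the dip is at 210 mm; the dip is about 25 mm long). Axes as for rod_mid
- hook_tip (a point): top of the upturned free end of the arm, 140 mm from the post's axis, 232 mm above the table. The bail must pass over it from outside, moving along the arm towards the post. Axes as for rod_mid
- basket: loose wire basket, 104 x 104 mm, 45 mm high, about 0.42 kg with its load. Origin at the centre of its underside; z up. A stiff steel wire bail (8 mm thick) stands up from the middle of its two y sides and runs level along its y, centre line 125 mm above the underside, straight over 70 mm, with 76 mm free below it down to the rim; it does not fold
- basket_grip (a point): centre of the blue grip that stands on a 10 mm neck on the middle of the bail: 14 mm (basket x) x 26 mm (basket y) x 40 mm high, its centre 170 mm above the basket's underside and 45 mm above the bail's centre line. Axes as the basket's
- bail_mid (a point): middle of the bail, on its centre line, 125 mm above the basket's underside and straight below the grip
- bearing_1_centre (a point): centre of a ball bearing, 48 mm across, 9 mm high, lying loose in the basket
- bearing_2_centre (a point): centre of the other bearing, the same, in the basket
- armature_1: copper-wound motor armature, 100 long x 37 mm, lying on the table; leave alone. Origin at the centre of its underside
- cap_stack_2: stack of light blue round end caps, 64 mm across, 25 mm high; leave alone. Origin at the centre of its underside
- end_cap_1: single light blue end cap, 63 mm across, 7 mm high, at the right; leave alone. Origin at the centre of its underside
- parts_dish_1: small steel dish of bushes, 113 mm across, 25 mm high; leave alone. Origin at the centre of its underside
- screwdriver: red handled screwdriver, 205 mm long, 30 mm high; leave alone. Origin at the centre of its underside

How it is judged (in metres and radians):
On the way, in this order (a step that is already met when the one before it is completed fails the run):
1. the hook arm is swung out to its stop, the basket not yet hung (value of joint drain_arm above 1.45 rad and not (distance between bail_mid and hook_seat below 0.025 m)), for 0.2 s.
2. the basket hangs by its bail in the dip of the hook (value of joint drain_arm above 1.4 rad and distance between bail_mid and hook_seat below 0.025 m and contact force between basket and drain_stand above 1 N and angle between basket's own z axis and vertical below 0.25 rad), for 0.2 s.
At the end, for the whole second after the job is handed in: The arm is out (within 0.17 rad of its stop), the basket hangs on it by the bail with the bail's middle within 25 mm of the hook's seat, tilted less than 0.25 rad and at rest, and both bearings lie in the basket (all of step 2 and linear speed of basket below 0.05 m/s and angular speed of basket below 0.5 rad/s and x of bearing_1_centre in the frame of basket between -0.052 and 0.052 m and y of bearing_1_centre in the frame of basket between -0.052 and 0.052 m and z of bearing_1_centre in the frame of basket between 0 and 0.04 m and x of bearing_2_centre in the frame of basket between -0.052 and 0.052 m and y of bearing_2_centre in the frame of basket between -0.052 and 0.052 m and z of bearing_2_centre in the frame of basket between 0 and 0.04 m); the robot touches nothing.
It fails at once if the basket is tipped by more than 0.5 rad (angle between basket's own z axis and vertical above 0.5 rad).
It fails at once if another part or tool is moved by more than 30 mm (distance of any of armature_1, cap_stack_2, end_cap_1, parts_dish_1, screwdriver from where it was at the start of the episode above 0.03 m).
It also fails if it takes over 67 s, if anything falls off the work surface, if the arm or the gripper's body presses on something with over 40 N, if the wrist force passes 120 N, or if a joint passes its speed limit or range.

## Working session

There is one attempt and no reset: what is moved stays moved. The work goes in short steps, Python scripts to look and compute and a tool call to move; the robot and the scene stay as the last step left them, time stands still between calls to the robot, and variables do not carry over. Pictures are saved under pics/ and viewed, and the job is handed in when it is done.

Besides the shell and the picture viewer there is one more tool, called after ">>>" in YAML: its name, and indented under it one key for each argument. send_rows: Moves the arm, as the interface text tells. Its arguments: {"type":"object","properties":{"moves":{"type":"array","items":{"type":"array","items":{"type":"array","items":{"type":"number"}}}}},"required":["moves"]}

```bash
ls; mkdir -p pics
cat > h.py <<'E'
import numpy as np, cv2
from rig import ctrl, vision, job, nets
from scipy.spatial.transform import Rotation as R
def tcp():
    s=ctrl.sense(); T=np.eye(4); T[:3,:3]=R.from_euler('xyz',s['eef_rot'],degrees=True).as_matrix(); T[:3,3]=s['ee_pos']; return T
def cloud(name):
    T0=tcp() if name=='wrist' else None
    img,d=vision.read_camera(name); m=vision.camera_model(name)
    h,w=d.shape; f=h/2/np.tan(np.radians(m['vfov'])/2)
    K=np.array([[f,0,m['cx']],[0,f,m['cy']],[0,0,1]])
    u,v=np.meshgrid(np.arange(w),np.arange(h))
    p=cv2.undistortPoints(np.stack([u,v],-1).reshape(-1,1,2).astype(np.float64),K,np.array(m['D'],float)).reshape(h,w,2)
    P=np.stack([p[...,0]*d,-p[...,1]*d,-d],-1)
    T=T0@np.array(m['tool_from_camera']) if name=='wrist' else np.array(m['T'])
    W=P@T[:3,:3].T+T[:3,3]; W[d<=0]=np.nan
    return img,W
def save(img,n): cv2.imwrite('pics/'+n,cv2.cvtColor(img,cv2.COLOR_RGB2BGR))
E
python3 - <<'E'
from h import *
s=ctrl.sense(); print(s, ctrl.pinch_z)
for n in ['scene','top']:
    img,W=cloud(n); save(img,n+'0.png'); np.savez(n+'0.npz',img=img,W=W)
    for q in ['basket','basket_grip','drain_stand','drain_arm','hook_tip','hook_seat','bail_mid']:
        print(n,q,[(np.round(b['location'],3).tolist(),round(b['score'],2)) for b in nets.boxes_of(n,q)][:2])
    print(np.round(vision.camera_model(n)['T'],2).tolist())
E
```

```text
pics
{'time': 0.0, 'joint_positions': array([ 6.98770963e+01,  7.51392999e+00,  8.53289181e+01,  6.69913476e-04,
        8.72618209e+01, -4.89346439e+00]), 'qvel': array([ 0.07364199,  0.0012166 , -0.00662311,  0.01559587, -0.05921217,
       -0.08290514]), 'joint_torque': array([ 5.75755439e-04, -5.69416094e+01, -5.00538969e+01, -3.64798707e-04,
        1.51323300e-02, -3.22901087e-05]), 'ee_pos': array([0.15740102, 0.57842073, 0.23026018]), 'eef_rot': array([-1.79895770e+02, -9.59525859e-03,  1.64770519e+02]), 'wrist_force': array([-0.52801751, -0.16398603, -0.15132326]), 'torque': array([-0.03775949, -0.02703264, -0.03328212]), 'grip_width': 0.9988478002716036} 0.0187
scene basket [([0.448, 0.246, 0.027], 0.6)]
scene basket_grip [([0.446, 0.245, 0.03], 0.59)]
scene drain_stand [([0.534, -0.088, 0.005], 0.88)]
scene drain_arm [([0.58, -0.115, 0.22], 0.82), ([0.454, 0.617, 0.017], 0.18)]
scene hook_tip [([0.578, -0.109, 0.219], 0.84), ([0.531, -0.087, 0.005], 0.56)]
scene hook_seat [([0.578, -0.111, 0.224], 0.63), ([0.453, 0.615, 0.014], 0.3)]
scene bail_mid [([0.446, 0.241, 0.028], 0.56), ([0.58, -0.112, 0.223], 0.43)]
[[0.81, 0.44, -0.39, 0.1], [-0.59, 0.6, -0.54, -0.45], [0.0, 0.66, 0.75, 1.06], [0.0, 0.0, 0.0, 1.0]]
top basket [([0.45, 0.251, 0.006], 0.56)]
top basket_grip [([0.442, 0.255, 0.006], 0.84)]
top drain_stand [([0.531, -0.08, 0.006], 0.92)]
top drain_arm [([0.58, -0.109, 0.223], 0.74), ([0.448, 0.251, 0.002], 0.37)]
top hook_tip [([0.582, -0.11, 0.225], 0.46)]
top hook_seat []
top bail_mid [([0.451, 0.25, 0.009], 0.94)]
[[-0.25, 0.92, -0.31, 0.09], [-0.97, -0.23, 0.08, 0.32], [-0.0, 0.32, 0.95, 1.65], [0.0, 0.0, 0.0, 1.0]]
```

View pics/scene0.png

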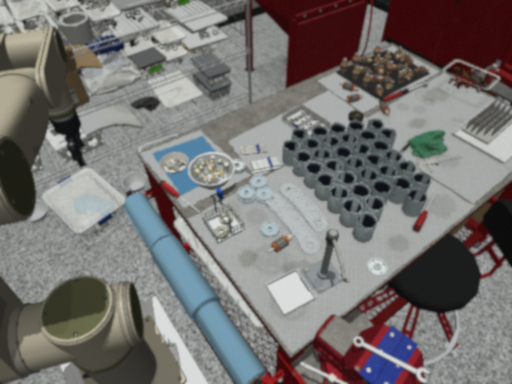

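View pics/top0.png

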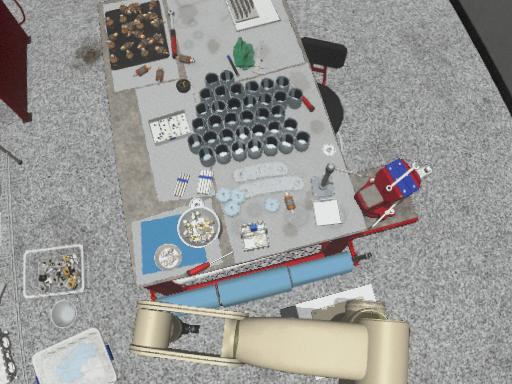

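Run:
```python
from h import *
for n in ['scene','top']:
    z=np.load(n+'0.npz'); W=z['W']; img=z['img']
    def pr(name,m):
        p=W[m]; print(n,name,len(p), np.round(np.median(p,0),4), np.round(p.min(0),3),np.round(p.max(0),3))
    # grip: blue
    hsv=cv2.cvtColor(img,cv2.COLOR_RGB2HSV)
    m=(np.abs(W[...,0]-.45)<.12)&(np.abs(W[...,1]-.25)<.12)
    pr('bk high',m&(W[...,2]>.145))
    pr('bk bail',m&(W[...,2]>.1)&(W[...,2]<.14))
    pr('bk rim',m&(W[...,2]>.03)&(W[...,2]<.06))
    m=(W[...,0]>.4)&(W[...,0]<.8)&(np.abs(W[...,1]+.1)<.25)&(W[...,2]>.195)&(W[...,2]<.26)
    pr('arm',m)
    p=W[m]; 
    c=np.argsort(p[:,0]); print(np.round(p[c][::max(1,len(c)//40)],3).tolist())
```

```text
scene bk high 75 [0.4428 0.2455 0.1803] [0.438 0.239 0.145] [0.453 0.264 0.194]
scene bk bail 74 [0.4451 0.2366 0.1274] [0.439 0.199 0.1  ] [0.45  0.306 0.139]
scene bk rim 280 [0.4482 0.2664 0.0464] [0.391 0.197 0.03 ] [0.57  0.334 0.059]
scene arm 346 [ 0.5766 -0.1072  0.2217] [ 0.521 -0.213  0.196] [ 0.608 -0.07   0.235]
[[0.521, -0.209, 0.225], [0.524, -0.205, 0.23], [0.526, -0.204, 0.211], [0.53, -0.19, 0.207], [0.534, -0.189, 0.206], [0.537, -0.19, 0.208], [0.54, -0.179, 0.211], [0.542, -0.175, 0.218], [0.544, -0.179, 0.211], [0.545, -0.165, 0.22], [0.547, -0.165, 0.223], [0.55, -0.171, 0.218], [0.552, -0.15, 0.221], [0.555, -0.157, 0.223], [0.557, -0.144, 0.223], [0.56, -0.137, 0.221], [0.563, -0.131, 0.22], [0.566, -0.128, 0.222], [0.569, -0.121, 0.221], [0.573, -0.133, 0.218], [0.575, -0.115, 0.221], [0.576, -0.11, 0.22], [0.577, -0.09, 0.203], [0.577, -0.093, 0.222], [0.577, -0.086, 0.199], [0.578, -0.093, 0.216], [0.579, -0.094, 0.207], [0.579, -0.106, 0.221], [0.58, -0.076, 0.213], [0.581, -0.112, 0.222], [0.582, -0.104, 0.221], [0.583, -0.082, 0.227], [0.583, -0.109, 0.2
[... 897 characters left out ...]
56, -0.153, 0.219], [0.562, -0.152, 0.224], [0.565, -0.142, 0.223], [0.566, -0.138, 0.223], [0.57, -0.135, 0.225], [0.572, -0.132, 0.221], [0.574, -0.129, 0.219], [0.576, -0.108, 0.227], [0.578, -0.085, 0.225], [0.579, -0.093, 0.229], [0.58, -0.08, 0.215], [0.581, -0.094, 0.204], [0.581, -0.078, 0.201], [0.583, -0.076, 0.22], [0.584, -0.091, 0.228], [0.585, -0.1, 0.22], [0.586, -0.108, 0.224], [0.586, -0.1, 0.227], [0.588, -0.106, 0.219], [0.589, -0.079, 0.233], [0.59, -0.085, 0.226], [0.592, -0.102, 0.222], [0.593, -0.085, 0.23], [0.594, -0.098, 0.23], [0.597, -0.072, 0.219], [0.598, -0.07, 0.208], [0.6, -0.073, 0.222], [0.602, -0.077, 0.225], [0.603, -0.073, 0.203], [0.607, -0.086, 0.227]]
```

```bash
python3 - <<'E'
from h import *
from scipy.optimize import least_squares
allp=[]
for n in ['scene','top']:
    z=np.load(n+'0.npz'); W=z['W']; img=z['img']
    m=(np.hypot(W[...,0]-.588,W[...,1]+.085)<.03)&(W[...,2]>.03)&(W[...,2]<.19)
    p=W[m][:,:2]
    f=least_squares(lambda c:np.hypot(*(p-c).T)-.011,[.59,-.085],loss='soft_l1',f_scale=.003).x; print(n,'post',len(p),f)
    m=(np.hypot(W[...,0]-.588,W[...,1]+.085)<.03)&(W[...,2]>.228)&(W[...,2]<.24)
    print('hubtop',m.sum(),W[m].mean(0))
    # tray: bright
    m=(W[...,0]>.3)&(W[...,0]<.75)&(np.abs(W[...,1]+.08)<.2)&(W[...,2]<.03)&(img.min(-1)>190)
    m=m.astype(np.uint8); k,l,st,ce=cv2.connectedComponentsWithStats(m); i=1+np.argmax(st[1:,4]); p=W[l==i]
    print('tray',len(p),cv2.minAreaRect((p[:,:2]*1000).astype(np.float32)),p.mean(0))
    c=W[...,2]
    m=(W[...,0]>.4)&(W[...,0]<.8)&(np.abs(W[...,1]+.1)<.25)&(W[...,2]>.195)&(W[...,2]<.26)
    p=W[m]; C=np.array([.590,-.085]); r=np.hypot(*(p[:,:2]-C).T); q=p[r>.05]; d=q[:,:2]-C
    print('arm dir',np.degrees(np.median(np.arctan2(d[:,1],d[:,0]))),'tip r',r.max())
    # basket yaw
    m=(np.abs(W[...,0]-.445)<.1)&(np.abs(W[...,1]-.25)<.1)&(W[...,2]>.11)&(W[...,2]<.14)
    p=W[m][:,:2]; print('bail',p.mean(0),cv2.fitLine(p.astype(np.float32),cv2.DIST_HUBER,0,.01,.01).ravel())
    m=(np.abs(W[...,0]-.45)<.075)&(np.abs(W[...,1]-.25)<.075)&(W[...,2]>.035)&(W[...,2]<.055)
    print('rim',cv2.minAreaRect((W[m][:,:2]*1000).astype(np.float32)))
    # crop zoom
    for nm,(x,y,zz) in {'bk':(.45,.25,.08),'st':(.55,-.1,.1)}.items():
        dd=np.linalg.norm(np.nan_to_num(W,nan=9)-np.array([x,y,0]),axis=-1); v,u=np.unravel_index(dd.argmin(),dd.shape)
        c=img[max(0,v-60):v+45,max(0,u-60):u+60]; save(cv2.resize(c,None,fx=5,fy=5,interpolation=cv2.INTER_CUBIC),f'{nm}_{n}.png')
E
cd pics; python3 -c "
import cv2,numpy as np
for a in ['bk','st']:
    A=[cv2.resize(cv2.imread(f'{a}_{n}.png'),(390,340)) for n in ['scene','top']]; cv2.imwrite(f'{a}.png',np.hstack(A))"
```

```text
scene post 221 [ 0.59269579 -0.08473464]
hubtop 49 [ 0.59106472 -0.08540767  0.23121938]
tray 1012 ((474.7869873046875, -70.95799255371094), (103.79898834228516, 103.76262664794922), 82.51622009277344) [ 0.47463315 -0.07040002  0.00335729]
arm dir -118.00461855254747 tip r 0.14405761053988914
bail [0.44485504 0.24188025] [0.01564268 0.99987763 0.444589   0.2313694 ]
rim ((446.45965576171875, 252.17173767089844), (110.85698699951172, 106.98748779296875), 87.01081848144531)
top post 77 [ 0.59534828 -0.0872957 ]
hubtop 23 [ 0.59327624 -0.08710783  0.23131417]
tray 564 ((475.014404296875, -73.03932189941406), (109.370361328125, 105.81573486328125), 83.14000701904297) [ 0.47566088 -0.07238639  0.00406403]
arm dir -115.74043822447834 tip r 0.1452550482313494
bail [0.44762687 0.24765093] [0.05888828 0.99826455 0.4476269  0.24765092]
rim ((448.5204772949219, 249.24383544921875), (106.870361328125, 108.07231903076172), 86.6907730102539)
```

View pics/bk.png

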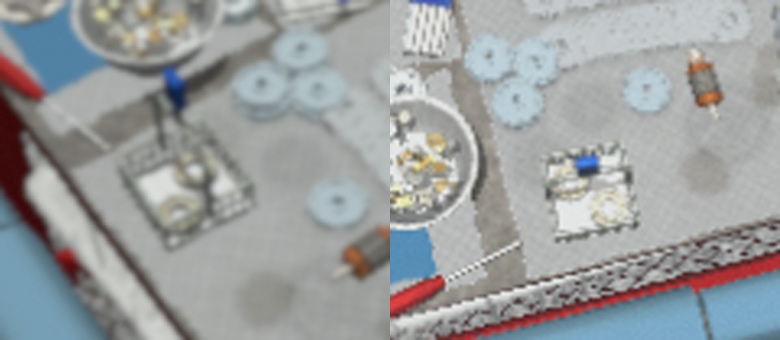

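View pics/st.png

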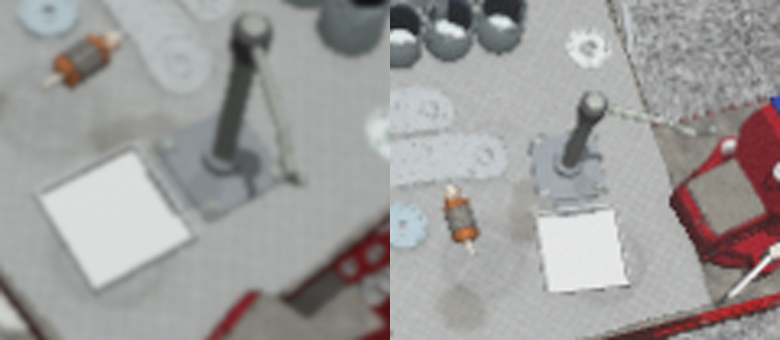

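Run:
```python
from h import *
m=vision.camera_model('wrist'); print(np.round(m['tool_from_camera'],3).tolist(),m['vfov'])
for n in ['scene','top']:
    W=np.load(n+'0.npz')['W']
    for a in np.arange(.2,1,.1):
        print(round(a,1),[ (lambda q: round(float(np.nanmax(q)),2) if q.size else None)(W[...,2][(W[...,0]>=a)&(W[...,0]<a+.1)&(W[...,1]>=b)&(W[...,1]<b+.1)]) for b in np.arange(-.6,.7,.1)])
```

```text
[[-0.0, 0.966, 0.259, 0.065], [1.0, 0.001, -0.0, 0.0], [-0.0, 0.259, -0.966, -0.143], [0.0, 0.0, 0.0, 1.0]] 60.463558966909986
0.2 [None, None, None, None, -0.17, -0.17, -0.17, -0.16, -0.16, -0.16, -0.16, 0.65, 0.62]
0.3 [None, None, -0.05, 0.01, 0.01, 0.01, 0.01, 0.01, 0.05, 0.05, 0.03, 0.03, 0.02]
0.4 [None, 0.13, 0.13, 0.06, 0.02, 0.02, 0.02, 0.11, 0.19, 0.1, 0.07, 0.07, 0.03]
0.5 [None, 0.13, 0.13, 0.23, 0.23, 0.24, 0.04, 0.02, 0.05, 0.07, 0.08, 0.08, 0.03]
0.6 [None, -0.1, None, 0.01, 0.02, 0.23, 0.03, 0.03, 0.03, 0.04, 0.07, 0.06, 0.01]
0.7 [None, None, None, 0.01, 0.01, 0.09, 0.09, 0.09, 0.09, 0.09, 0.03, 0.02, 0.01]
0.8 [None, None, None, 0.0, 0.01, 0.09, 0.09, 0.09, 0.09, 0.09, 0.09, 0.01, 0.01]
0.9 [None, -0.7, -0.26, 0.01, 0.08, 0.09, 0.09, 0.09, 0.09, 0.09, 0.09, 0.04, 0.01]
0.2 [-0.86, -0.85, -0.85, -0.19, -0.17, -0.17, -0.16, -0.16, -0.16, -0.16, -0.16, 0.65, 0.62]
0.3 [-0.12, -0.1, -0.03, 0.01, 0.01, 0.01, 0.01, 0.01, 0.06, 0.04, 0.03, 0.03, 0.03]
0.4 [0.03, 0.13, 0.14, 0.06, 0.02, 0.02, 0.01, 0.11, 0.19, 0.11, 0.08, 0.07, 0.03]
0.5 [0.06, 0.14, 0.13, 0.23, 0.23, 0.24, 0.04, 0.02, 0.05, 0.07, 0.08, 0.09, 0.02]
0.6 [None, -0.1, -0.08, 0.01, 0.02, 0.24, 0.04, 0.03, 0.03, 0.04, 0.07, 0.07, 0.01]
0.7 [None, None, None, 0.01, 0.01, 0.09, 0.09, 0.09, 0.09, 0.09, 0.03, 0.02, 0.01]
0.8 [-0.86, None, None, 0.01, 0.01, 0.09, 0.09, 0.09, 0.09, 0.09, 0.09, 0.01, 0.01]
0.9 [-0.86, None, -0.26, 0.01, 0.09, 0.09, 0.09, 0.09, 0.09, 0.09, 0.09, 0.04, 0.01]
```

>>> send_rows:
  moves:
    - [[0, 0, 0.1305, 0, 0, -0.01, 0], [0, 0, 0.1305, 0, 0, -0.01, 0], [0, 0, 0.1305, 0, 0, -0.01, 0], [0, 0, 0.1305, 0, 0, -0.01, 0], [0, 0, 0.1305, 0, 0, -0.01, 0], [0, 0, 0.1305, 0, 0, -0.01, 0], [0, 0, 0.1305, 0, 0, -0.01, 0], [0, 0, 0.1305, 0, 0, -0.01, 0], [0, 0, 0.1305, 0, 0, -0.01, 0], [0, 0, 0.1305, 0, 0, -0.01, 0]]

```text
time: 1.8
ee_pos: [0.1576, 0.5789, 0.3317]
eef_rot: [180.0, -0.0, 89.7]
wrist_force: [0.3, 0.7, -0.3]
grip_width: 1.003
```

>>> send_rows:
  moves:
    - [[0, 0, 0, -0.033, 0.029, 0, 0], [0, 0, 0, -0.033, 0.029, 0, 0], [0, 0, 0, -0.033, 0.029, 0, 0], [0, 0, 0, -0.033, 0.029, 0, 0], [0, 0, 0, -0.033, 0.029, 0, 0], [0, 0, 0, -0.033, 0.029, 0, 0], [0, 0, 0, -0.033, 0.029, 0, 0], [0, 0, 0, -0.033, 0.029, 0, 0], [0, 0, 0, -0.033, 0.029, 0, 0], [0, 0, 0, -0.033, 0.029, 0, 0], [0, 0, 0, 0, 0, 0, 0], [0, 0, 0, 0, 0, 0, 0]]

```text
time: 3.0
ee_pos: [0.448, 0.2482, 0.3312]
eef_rot: [-180.0, -0.0, 89.9]
wrist_force: [0.4, -0.0, 1.1]
grip_width: 1.0
```

Run:
```python
from h import *
print(ctrl.sense()['ee_pos'])
img,W=cloud('wrist'); save(img,'w1.png'); np.savez('w1.npz',img=img,W=W)
m=(np.abs(W[...,0]-.447)<.05)&(np.abs(W[...,1]-.25)<.05)&(W[...,2]>.183)&(W[...,2]<.2)
p=W[m]; print(len(p),np.median(p,0),cv2.minAreaRect((p[:,:2]*1000).astype(np.float32)))
m=(np.abs(W[...,0]-.447)<.02)&(np.abs(W[...,1]-.25)<.05)&(W[...,2]>.121)&(W[...,2]<.135)
p=W[m]; print(len(p),p.mean(0),cv2.minAreaRect((p[:,:2]*1000).astype(np.float32)))
m=(np.abs(W[...,0]-.447)<.08)&(np.abs(W[...,1]-.25)<.08)&(W[...,2]>.035)&(W[...,2]<.055)
p=W[m]; print(len(p),p.mean(0),cv2.minAreaRect((p[:,:2]*1000).astype(np.float32)))
```

```text
[0.44797206 0.24823122 0.33118729]
436 [0.45132846 0.25274379 0.1899527 ] ((451.424560546875, 251.77810668945312), (25.68587303161621, 14.105703353881836), 85.31903839111328)
316 [0.4519946  0.26352767 0.12791096] ((451.4725646972656, 252.14324951171875), (85.84507751464844, 7.937697410583496), 86.98661041259766)
1241 [0.45082381 0.2538676  0.04765122] ((451.01739501953125, 252.2638702392578), (107.69707489013672, 105.66085052490234), 87.14824676513672)
```

View pics/w1.png

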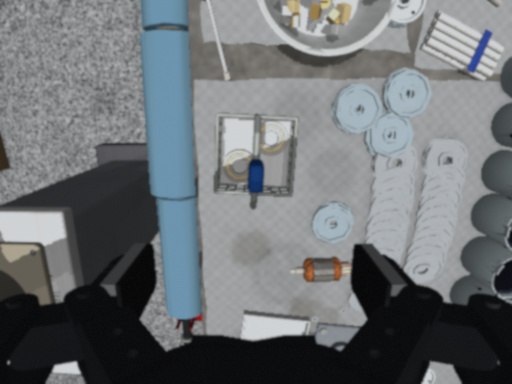

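>>> send_rows:
  moves:
    - [[0, 0, 0, -0.0433, 0.0152, 0, 1], [0, 0, 0, -0.0433, 0.0152, 0, 1], [0, 0, 0, -0.0433, 0.0152, 0, 1], [0, 0, 0, -0.0433, 0.0152, 0, 1], [0, 0, 0, -0.0433, 0.0152, 0, 1], [0, 0, 0, -0.0433, 0.0152, 0, 1], [0, 0, 0, -0.0433, 0.0152, 0, 1], [0, 0, 0, -0.0433, 0.0152, 0, 1], [0, 0, 0, -0.0433, 0.0152, 0, 1], [0, 0, 0, -0.0433, 0.0152, 0, 1], [0, 0, 0, 0, 0, 0, 1], [0, 0, 0, 0, 0, 0, 1]]

```text
time: 4.25
ee_pos: [0.5999, -0.1832, 0.3305]
eef_rot: [-179.9, -0.1, 90.0]
wrist_force: [0.5, 1.0, -0.1]
grip_width: 0.001
```

Run:
```python
from h import *
s=ctrl.sense();print(s['ee_pos'],s['grip_width'],s['joint_positions'])
img,W=cloud('wrist'); save(img,'w2.png')
m=(np.hypot(W[...,0]-.593,W[...,1]+.086)<.16)&(W[...,2]>.19)&(W[...,2]<.24)
p=W[m];C=np.array([.593,-.086]);d=p[:,:2]-C;r=np.hypot(*d.T);
print(len(p));h=p[p[:,2]>.228];h=h[np.hypot(*(h[:,:2]-C).T)<.03]; print('hub',h.mean(0) if len(h) else 0)
q=r>.04
if q.any(): print('arm',np.degrees(np.median(np.arctan2(d[q,1],d[q,0]))),r.max())
C=np.array([.593,-.086]);th=np.radians
for a in [-89,-100,-115,-130,-145,-160,-173]: print(a,np.round(C+.087*np.array([np.cos(th(a)),np.sin(th(a))]),4))
```

```text
[ 0.59988869 -0.18322353  0.33051823] 0.0014232270415032305 [-2.16838650e+01  1.07831609e+01  7.13591652e+01  3.04328493e-02
  9.79431844e+01 -2.16934641e+01]
3865
hub [ 0.59609766 -0.08737098  0.23144966]
arm -116.13517980126579 0.14430881006882507
-89 [ 0.5945 -0.173 ]
-100 [ 0.5779 -0.1717]
-115 [ 0.5562 -0.1648]
-130 [ 0.5371 -0.1526]
-145 [ 0.5217 -0.1359]
-160 [ 0.5112 -0.1158]
-173 [ 0.5066 -0.0966]
```

View pics/w2.png

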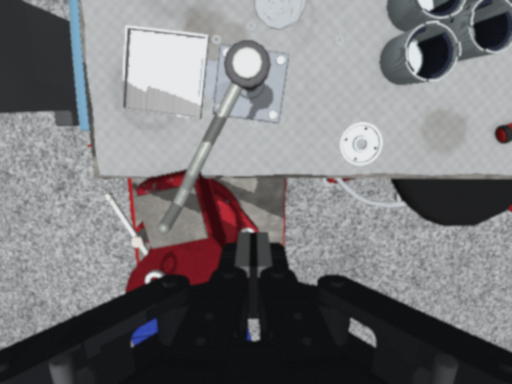

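>>> send_rows:
  moves:
    - [[0, 0, 0, 0, 0, 0.035, 1], [0, 0, 0, 0, 0, 0.035, 1], [0, 0, 0, 0, 0, 0.035, 1], [0, 0, 0, 0, 0, 0.035, 1], [0, 0, 0, 0, 0, 0, 1], [0, 0, 0, 0.006, -0.01, 0, 1], [0, 0, 0, 0.006, -0.01, 0, 1], [0, 0, 0, 0.0035, -0.011, 0, 1], [0, 0, 0, 0.0035, -0.011, 0, 1], [0, 0, 0, 0.006, -0.0095, 0, 1], [0, 0, 0, 0.006, -0.0095, 0, 1], [0, 0, 0, 0.0085, -0.0075, 0, 1], [0, 0, 0, 0.0085, -0.0075, 0, 1], [0, 0, 0, 0.01, -0.0055, 0, 1], [0, 0, 0, 0.01, -0.0055, 0, 1]]

```text
time: 5.8
ee_pos: [0.5144, -0.1156, 0.1951]
eef_rot: [179.6, 0.2, 90.1]
wrist_force: [4.0, -4.4, -1.7]
grip_width: 0.001
```

```bash
cat > arm.py <<'E'
from h import *
s=ctrl.sense();print(s['ee_pos'],s['wrist_force'])
for n in ['scene','top']:
    img,W=cloud(n); save(img,n+'_a.png')
    m=(W[...,0]>.4)&(W[...,0]<.8)&(np.abs(W[...,1]+.1)<.25)&(W[...,2]>.195)&(W[...,2]<.236)
    C=np.array([.593,-.086]);p=W[m];d=p[:,:2]-C;r=np.hypot(*d.T);a=np.degrees(np.arctan2(d[:,1],d[:,0]))%360
    for lo in (.03,.06,.09,.12): 
        q=(r>lo)&(r<lo+.03); print(n,lo,q.sum(),np.round(np.percentile(a[q],[10,50,90]),1) if q.any() else '')
E
python3 arm.py
```

```text
[ 0.5143925  -0.11557635  0.19512909] [ 4.00291413 -4.35976937 -1.73546512]
scene 0.03 0 
scene 0.06 16 [204.8 206.2 206.7]
scene 0.09 55 [187.7 200.1 204.2]
scene 0.12 31 [187.2 189.  190.1]
top 0.03 21 [181.9 186.2 191.4]
top 0.06 28 [185.4 188.6 193.7]
top 0.09 21 [185.8 188.  190.1]
top 0.12 0
```

>>> send_rows:
  moves:
    - [[0, 0, 0, 0.008, -0.003, 0, 1], [0, 0, 0, 0.007, -0.002, 0, 1], [0, 0, 0, 0.003, 0, 0, 1], [0, 0, 0, 0.003, 0, 0, 1], [0, 0, 0, 0, 0, 0, 1]]

```text
time: 6.4
ee_pos: [0.5078, -0.0949, 0.1917]
eef_rot: [180.0, 0.0, 90.0]
wrist_force: [1.0, -2.2, 1.7]
grip_width: 0.001
```

```bash
python3 arm.py
```

```text
[ 0.50777238 -0.09486499  0.19170621] [ 1.01013018 -2.1985247   1.69176858]
scene 0.03 0 
scene 0.06 18 [190.4 191.3 192.4]
scene 0.09 42 [184.2 188.2 190.9]
scene 0.12 35 [173.8 175.3 176. ]
top 0.03 21 [170.2 175.3 180.3]
top 0.06 24 [172.  175.5 178.2]
top 0.09 28 [172.4 174.2 177. ]
top 0.12 13 [172.7 173.7 175.3]
```

>>> send_rows:
  moves:
    - [[0, 0, 0, 0.002, 0, 0, 1], [0, 0, 0, 0.002, 0, 0, 1], [0, 0, 0, 0.001, 0, 0, 1], [0, 0, 0, 0, 0, 0, 1]]

```text
time: 6.9
ee_pos: [0.5076, -0.0916, 0.1913]
eef_rot: [180.0, 0.2, 89.9]
wrist_force: [2.3, -11.5, 0.5]
grip_width: -0.0
```

>>> send_rows:
  moves:
    - [[0, 0, 0, 0, 0, 0, 1], [0, 0, 0, -0.02, 0, 0, 1], [0, 0, 0, -0.04, 0, 0, 1], [0, 0, 0, 0, 0, -0.035, 1], [0, 0, 0, 0, 0, -0.04, 0.5], [0, 0, 0, 0, 0, -0.04, 0.5], [0, 0, 0, 0, 0, -0.035, 0.5], [0, 0, 0, 0, 0, 0, 0.5], [0, 0, 0, 0, 0, 0, 0.5]]

```text
time: 7.8
ee_pos: [0.5079, -0.1496, 0.3417]
eef_rot: [179.9, -0.0, 90.0]
wrist_force: [0.4, -0.6, -1.4]
grip_width: 0.502
```

```bash
python3 arm.py
python3 - <<'E'
from h import *
img,W=cloud('wrist'); save(img,'w3.png'); np.savez('w3.npz',img=img,W=W)
m=(np.hypot(W[...,0]-.53,W[...,1]+.086)<.16)&(W[...,2]>.19)&(W[...,2]<.245)
p=W[m]; h=p[p[:,2]>.228]; h=h[np.hypot(h[:,0]-.595,h[:,1]+.087)<.03]
print('hub',cv2.minEnclosingCircle((h[:,:2]*1000).astype(np.float32)))
C=np.array([.595,-.087]);d=p[:,:2]-C;r=np.hypot(*d.T);a=np.degrees(np.arctan2(d[:,1],d[:,0]))%360
for lo in np.arange(.03,.15,.008):
    q=(r>lo)&(r<lo+.008)
    if q.any(): print(round(lo,3),q.sum(),np.round(np.median(p[q],0),4),np.round(np.percentile(a[q],[5,50,95]),1),round(p[q,2].max(),3))
E
```

```text
[ 0.50788338 -0.14962458  0.34169717] [ 0.35584338 -0.56988476 -1.41566229]
scene 0.03 16 [168.3 173.5 176.3]
scene 0.06 42 [170.4 173.1 175.2]
scene 0.09 52 [170.3 172.9 174.6]
scene 0.12 35 [171.7 173.5 174.3]
top 0.03 18 [168.4 172.6 176.3]
top 0.06 21 [170.4 172.8 176.4]
top 0.09 24 [170.2 172.3 174.5]
top 0.12 12 [170.8 172.1 173. ]
hub ((595.6428833007812, -87.22496795654297), 10.869815826416016)
0.03 134 [ 0.5613 -0.0829  0.2218] [165.2 172.7 180.1] 0.224
0.038 138 [ 0.5535 -0.0815  0.222 ] [166.5 172.9 178.8] 0.224
0.046 141 [ 0.5452 -0.0808  0.2218] [167.5 172.6 178. ] 0.224
0.054 135 [ 0.5374 -0.0801  0.222 ] [168.4 172.8 177.1] 0.224
0.062 141 [ 0.5297 -0.0787  0.2219] [168.8 172.7 176.7] 0.224
0.07 141 [ 0.522  -0.0772  0.2216] [169.2 172.7 176.1] 0.224
0.078 143 [ 0.5136 -0.0765  0.2219] [169.4 172.7 175.8] 0.224
0.086 137 [ 0.5059 -0.075   0.2217] [169.7 172.6 175.3] 0.224
0.094 131 [ 0.4981 -0.0742  0.2172] [169.9 172.7 175.1] 0.221
0.102 127 [ 0.4899 -0.0732  0.2112] [170.1 172.7 175. ] 0.216
0.11 129 [ 0.4819 -0.0722  0.21  ] [170.2 172.5 174.8] 0.212
0.118 139 [ 0.4739 -0.0707  0.2102] [170.3 172.4 174.5] 0.217
0.126 176 [ 0.4661 -0.07    0.2204] [170.5 172.5 174.4] 0.23
0.134 148 [ 0.4586 -0.0693  0.2305] [170.8 172.6 174.3] 0.234
0.142 7 [ 0.4535 -0.0692  0.2304] [172.1 172.8 173.6] 0.231
```

View pics/w3.png

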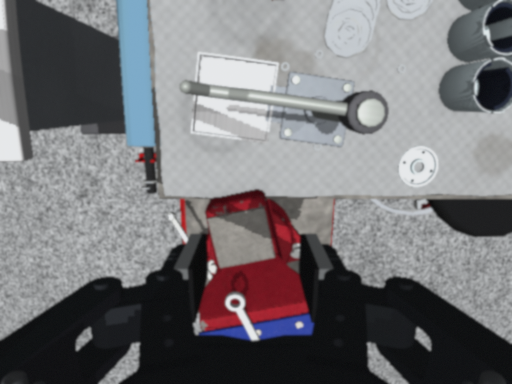

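>>> send_rows:
  moves:
    - [[0, 0, 0, 0.0446, -0.0063, 0, 0], [0, 0, 0, 0.0446, -0.0063, 0, 0], [0, 0, 0, 0.0446, -0.0063, 0, 0], [0, 0, 0, 0.0446, -0.0063, 0, 0], [0, 0, 0, 0.0446, -0.0063, 0, 0], [0, 0, 0, 0.0446, -0.0063, 0, 0], [0, 0, 0, 0.0446, -0.0063, 0, 0], [0, 0, 0, 0.0446, -0.0063, 0, 0], [0, 0, 0, 0.0446, -0.0063, 0, 0], [0, 0, 0.052, 0, 0, 0, 0], [0, 0, 0, 0, 0, 0, 0], [0, 0, 0, 0, 0, 0, 0]]

```text
time: 9.15
ee_pos: [0.4505, 0.251, 0.3401]
eef_rot: [-179.9, 0.1, 87.1]
wrist_force: [-0.3, -0.0, 0.5]
grip_width: 0.999
```

Run:
```python
from h import *
s=ctrl.sense();print(s['ee_pos'],s['eef_rot'])
img,W=cloud('wrist'); save(img,'w4.png')
m=(np.abs(W[...,0]-.447)<.05)&(np.abs(W[...,1]-.25)<.05)&(W[...,2]>.183)&(W[...,2]<.2)
p=W[m]; c=cv2.minAreaRect((p[:,:2]*1000).astype(np.float32)); print(len(p),c)
T=tcp(); g=np.append(np.array(c[0])/1000,.174)
print('shift in tool of grasp pt', np.linalg.inv(T)@np.append(g,1)+[0,0,.0187,0])
```

```text
[0.45048072 0.25095892 0.34006375] [-1.79889800e+02  6.38244928e-02  8.71001477e+01]
413 ((451.479736328125, 252.152099609375), (25.112215042114258, 13.857820510864258), 86.78385925292969)
shift in tool of grasp pt [1.71082000e-03 8.52069305e-04 1.85114898e-01 1.00000000e+00]
```

>>> send_rows:
  moves:
    - [[0, 0, 0, 0.001, 0.001, 0.03, 0], [0, 0, 0, 0, 0, 0.04, 0], [0, 0, 0, 0, 0, 0.04, 0], [0, 0, 0, 0, 0, 0.035, 0], [0, 0, 0, 0, 0, 0.025, 0], [0, 0, 0, 0, 0, 0.015, 0], [0, 0, 0, 0, 0, 0, 0], [0, 0, 0, 0, 0, 0, 0], [0, 0, 0, 0, 0, 0, 1], [0, 0, 0, 0, 0, 0, 1], [0, 0, 0, 0, 0, 0, 1], [0, 0, 0, 0, 0, 0, 1], [0, 0, 0, 0, 0, 0, 1], [0, 0, 0, 0, 0, 0, 1], [0, 0, 0, 0, 0, 0, 1]]

```text
time: 10.7
ee_pos: [0.4518, 0.2524, 0.1564]
eef_rot: [-180.0, -0.0, 87.0]
wrist_force: [-3.0, -1.0, 2.6]
grip_width: 0.155
```

>>> send_rows:
  moves:
    - [[0, 0, 0, 0, 0, -0.004, 1], [0, 0, 0, 0, 0, -0.008, 1], [0, 0, 0, 0, 0, -0.012, 1], [0, 0, 0, 0, 0, -0.016, 1], [0, 0, 0, 0, 0, -0.02, 1], [0, 0, 0, 0, 0, -0.02, 1], [0, 0, 0, 0, 0, -0.02, 1], [0, 0, 0, 0, 0, -0.018, 1], [0, 0, 0, 0, 0, -0.014, 1], [0, 0, 0, 0, 0, -0.01, 1], [0, 0, 0, 0, 0, -0.006, 1], [0, 0, 0, 0, 0, -0.002, 1], [0, 0, 0, 0, 0, 0, 1], [0, 0, 0, 0, 0, 0, 1]]

```text
time: 12.1
ee_pos: [0.4516, 0.2521, 0.3053]
eef_rot: [-179.9, 0.0, 87.0]
wrist_force: [-0.4, -0.5, -3.4]
grip_width: 0.158
```

```bash
cat > chk.py <<'E'
from h import *
import sys
s=ctrl.sense();print(s['ee_pos'],s['eef_rot'],s['wrist_force'])
T=tcp()
img,W=cloud('wrist'); save(img,sys.argv[1]); np.savez('wl.npz',img=img,W=W)
L=(W-T[:3,3])@T[:3,:3]  # tool coords
m=(np.abs(L[...,0])<.09)&(np.abs(L[...,1])<.09)
mb=m&(L[...,2]>.012)&(L[...,2]<.045)&(np.abs(L[...,0])>.014)&(np.abs(L[...,1])<.02)
p=L[mb]; print('bail tool',len(p),np.median(p,0) if len(p) else '')
if len(p): print(cv2.fitLine(p[p[:,2]<.04][:,:2].astype(np.float32),cv2.DIST_HUBER,0,.01,.01).ravel(), np.percentile(p[:,2],[5,25,50,95]))
mr=m&(L[...,2]>.085)&(L[...,2]<.125)&(np.abs(L[...,0])<.07)&(np.abs(L[...,1])<.07); p=L[mr]
if len(p): print('rim tool',len(p),np.median(p,0),cv2.minAreaRect((p[:,:2]*1000).astype(np.float32)))
E
python3 chk.py w5.png
```

```text
[0.45160481 0.25213444 0.30532778] [-1.79920584e+02  4.15064537e-02  8.70195520e+01] [-0.39940421 -0.53803181 -3.40629286]
bail tool 1004 [0.03227603 0.00075987 0.02855571]
[9.9999690e-01 2.4846781e-03 2.9965408e-02 7.8043563e-04] [0.02617752 0.02709029 0.02855571 0.04304509]
rim tool 2841 [ 0.02102719 -0.0029972   0.10839389] ((0.06556320190429688, 0.223114013671875), (107.43048095703125, 106.58531188964844), 0.00891275517642498)
```

View pics/w5.png

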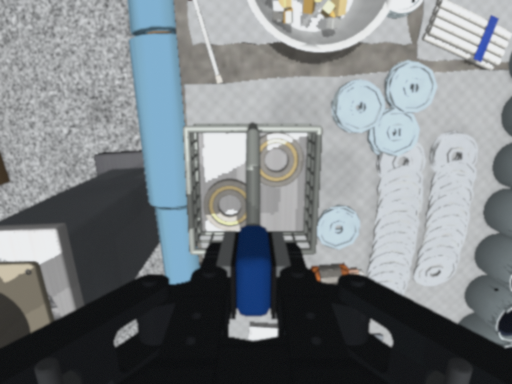

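>>> send_rows:
  moves:
    - [[0, 0, 0, -0.008, -0.001, 0, 1], [0, 0, 0, -0.016, -0.001, 0, 1], [0, 0, 0, -0.024, -0.0015, 0, 1], [0, 0, 0, -0.029, -0.002, 0, 1], [0, 0, 0, -0.029, -0.002, 0, 1], [0, 0, 0, -0.029, -0.002, 0, 1], [0, 0, 0, -0.029, -0.002, 0, 1], [0, 0, 0, -0.029, -0.002, 0, 1], [0, 0, 0, -0.029, -0.002, 0, 1], [0, 0, 0, -0.029, -0.002, 0, 1], [0, 0, 0, -0.029, -0.002, 0, 1], [0, 0, 0, -0.02, -0.0005, 0, 1], [0, 0, 0, -0.012, 0, 0, 1], [0, 0, 0, -0.0055, 0, 0, 1], [0, 0, 0.025, 0, 0, 0, 1], [0, 0, 0.025, 0, 0, 0, 1], [0, 0, 0.025, 0, 0, 0, 1], [0, 0, 0, 0, 0, 0, 1], [0, 0, 0, 0, 0, 0, 1]]

```text
time: 14.05
ee_pos: [0.4155, -0.0632, 0.3063]
eef_rot: [-180.0, -0.0, 82.8]
wrist_force: [0.6, 0.5, -5.3]
grip_width: 0.155
```

```bash
python3 chk.py w6.png; python3 arm.py
```

```text
[ 0.41551611 -0.06324301  0.30625772] [-1.79992241e+02 -5.15719864e-03  8.27870465e+01] [ 0.5972257   0.45311416 -5.31604397]
bail tool 1001 [0.03228532 0.00075027 0.0284529 ]
[1.0000000e+00 2.3907954e-04 2.9815841e-02 7.4340880e-04] [0.02621023 0.02720663 0.0284529  0.04274327]
rim tool 3031 [0.01629741 0.01204862 0.10821744] ((0.06688690185546875, 8.414833068847656), (107.45378875732422, 123.02830505371094), 0.2040962427854538)
[ 0.41552314 -0.06334965  0.30628926] [-0.26909204 -0.52753119 -3.93805505]
scene 0.03 43 [168.  173.3 177.8]
scene 0.06 42 [169.4 173.4 175.5]
scene 0.09 53 [170.5 173.1 174.7]
scene 0.12 110 [156.5 173.5 191.3]
top 0.03 19 [168.4 172.2 177.9]
top 0.06 22 [170.3 172.8 176.1]
top 0.09 23 [170.5 172.4 174.4]
top 0.12 33 [153.6 169.1 174.5]
```

View pics/w6.png

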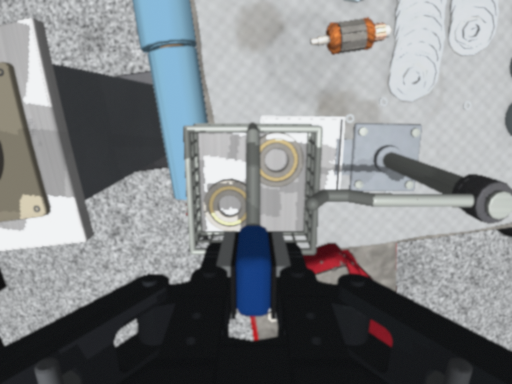

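>>> send_rows:
  moves:
    - [[0, 0, 0, 0, 0, 0.006, 1], [0, 0, 0, 0, 0, 0.006, 1], [0, 0, 0, 0, 0.005, 0, 1], [0, 0, 0, 0, 0.01, 0, 1], [0, 0, 0, 0, 0.012, 0, 1], [0, 0, 0, 0, 0.012, 0, 1], [0, 0, 0, -0.001, 0.011, 0, 1], [0, 0, 0, 0, 0.008, 0, 1], [0, 0, 0, 0, 0.004, 0, 1], [0, 0, 0, 0, 0, 0, 1], [0, 0, 0, 0, 0, 0, 1]]

```text
time: 15.3
ee_pos: [0.4767, -0.0725, 0.2942]
eef_rot: [-180.0, -0.0, 82.7]
wrist_force: [-0.5, -0.0, -4.0]
grip_width: 0.157
```

```bash
python3 chk.py w7.png
python3 - <<'E'
from h import *
z=np.load('wl.npz');W=z['W']
m=(W[...,2]>.19)&(W[...,2]<.235)&(np.hypot(W[...,0]-.595,W[...,1]+.087)<.15);p=W[m]
d=p[:,:2]-[.595,-.087];r=np.hypot(*d.T);a=np.degrees(np.arctan2(d[:,1],d[:,0]))%360
for lo in np.arange(.03,.15,.01):
    q=(r>lo)&(r<lo+.01)
    if q.any(): print(round(lo,3),q.sum(),np.round(np.median(p[q],0),4),np.round(np.percentile(a[q],[5,50,95]),1))
h=p[(p[:,2]>.228)&(r<.03)]
if len(h): print('hub',cv2.minEnclosingCircle((h[:,:2]*1000).astype(np.float32)))
E
```

```text
[ 0.47671114 -0.07253038  0.29422411] [-1.79976339e+02 -3.01663334e-03  8.27267553e+01] [-0.48315463 -0.04526008 -4.01650191]
bail tool 999 [0.03231326 0.00075097 0.02843849]
[9.9999887e-01 1.5103591e-03 2.9903917e-02 7.5237162e-04] [0.02618911 0.02718382 0.02843849 0.042807  ]
rim tool 2803 [ 0.02272055 -0.00600646  0.10833413] ((-0.0627288818359375, 0.22761917114257812), (107.8333969116211, 106.37060546875), 0.10524683445692062)
0.03 194 [ 0.5604 -0.0809  0.2218] [164.3 170.3 178.2]
0.04 202 [ 0.5505 -0.0795  0.2218] [166.2 170.6 176.7]
0.05 200 [ 0.5405 -0.0783  0.2217] [167.3 170.9 176.1]
0.06 199 [ 0.5307 -0.0772  0.2219] [168.3 171.3 175.7]
0.07 202 [ 0.5208 -0.0758  0.2217] [168.7 171.4 175.3]
0.08 206 [ 0.5107 -0.0745  0.2218] [169.3 171.6 174.9]
0.09 217 [ 0.501  -0.073   0.2195] [169.5 171.5 174.7]
0.1 209 [ 0.4912 -0.0716  0.2115] [169.8 171.6 174.4]
0.11 55 [ 0.4845 -0.0707  0.2099] [170.  171.6 174.5]
0.12 154 [ 0.4697 -0.0676  0.2152] [148.5 171.2 173.7]
0.13 271 [ 0.4618 -0.0669  0.2278] [149.4 171.4 173.7]
0.14 49 [ 0.4551 -0.0672  0.2309] [170.7 172.  173.5]
hub ((595.9025268554688, -87.0081787109375), 11.19735336303711)
```

View pics/w7.png

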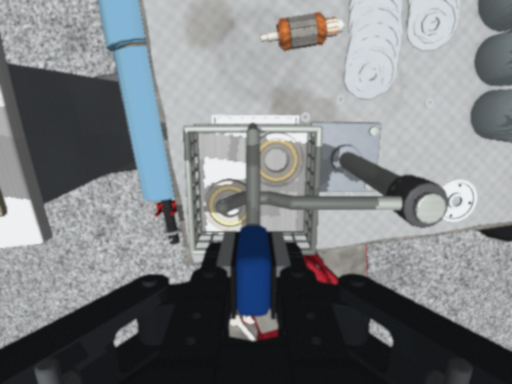

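>>> send_rows:
  moves:
    - [[0, 0, 0, 0, 0, 0.008, 1], [0, 0, 0, 0, 0, 0.01, 1], [0, 0, 0, 0, 0, 0.01, 1], [0, 0, 0, 0, 0, 0.008, 1], [0, 0, 0, 0, 0, 0.005, 1], [0, 0, 0, 0, 0, 0.003, 1], [0, 0, 0, 0, 0, 0.002, 1], [0, 0, 0, 0, 0, 0.001, 1], [0, 0, 0, 0, 0, 0, 1], [0, 0, 0, 0, 0, 0, 1]]

```text
time: 16.35
ee_pos: [0.477, -0.0726, 0.2477]
eef_rot: [180.0, 0.0, 82.7]
wrist_force: [-0.2, 0.3, -4.7]
grip_width: 0.152
```

>>> send_rows:
  moves:
    - [[0, 0, 0, 0, 0, 0.001, 1], [0, 0, 0, 0, 0, 0.001, 1], [0, 0, 0, 0, 0, 0.001, 1], [0, 0, 0, 0, 0, 0, 1], [0, 0, 0, 0, 0, 0, 1]]

```text
time: 16.85
ee_pos: [0.477, -0.0726, 0.2447]
eef_rot: [180.0, 0.0, 82.7]
wrist_force: [-1.6, 0.1, 0.4]
grip_width: 0.154
```

>>> send_rows:
  moves:
    - [[0, 0, 0, 0, 0, 0.0005, 1], [0, 0, 0, 0, 0, 0, 1], [0, 0, 0, 0, 0, 0, 1], [0, 0, 0, 0, 0, 0, 0.8], [0, 0, 0, 0, 0, 0, 0.7], [0, 0, 0, 0, 0, 0, 0.6], [0, 0, 0, 0, 0, 0, 0.5], [0, 0, 0, 0, 0, 0, 0.4], [0, 0, 0, 0, 0, 0, 0.4]]

```text
time: 17.75
ee_pos: [0.4768, -0.0726, 0.2437]
eef_rot: [-180.0, 0.0, 82.7]
wrist_force: [-0.1, 0.4, -1.0]
grip_width: 0.6
```

```bash
python3 chk.py w8.png; python3 arm.py
```

```text
[ 0.4768275  -0.07258885  0.243713  ] [-1.79995187e+02  1.49064322e-03  8.27230453e+01] [-0.09722951  0.38395562 -0.96025247]
bail tool 1050 [0.03320802 0.00180873 0.02720389]
[0.9999917  0.00407258 0.03077038 0.00182079] [0.02481971 0.02578339 0.02720389 0.04261071]
rim tool 3093 [ 0.0233186  -0.00666893  0.1072976 ] ((1.0094184875488281, 1.9947319030761719), (106.76449584960938, 108.71467590332031), 89.82312774658203)
[ 0.47684712 -0.07260521  0.2437662 ] [ 0.72072148 -0.27499336  0.53626414]
scene 0.03 43 [167.7 174.1 177.7]
scene 0.06 42 [169.9 173.4 175.3]
scene 0.09 46 [166.  173.5 177.5]
scene 0.12 114 [170.3 178.1 193.6]
top 0.03 17 [167.  170.5 177.2]
top 0.06 13 [170.  171.2 174.9]
top 0.09 22 [164.6 170.2 172.1]
top 0.12 29 [151.9 159.8 173.6]
```

View pics/w8.png

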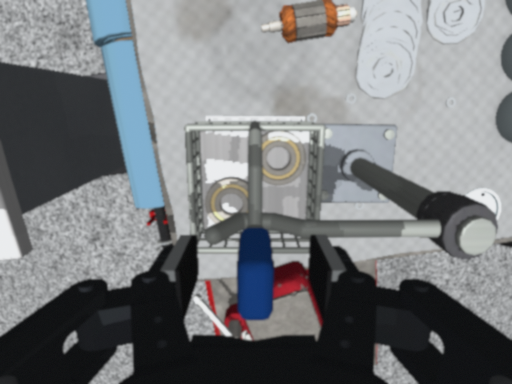

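>>> send_rows:
  moves:
    - [[0, 0, 0, 0, 0, -0.005, 0.4], [0, 0, 0, 0, 0, -0.01, 0.4], [0, 0, 0, 0, 0, -0.02, 0.4], [0, 0, 0, 0, 0, -0.03, 0.4], [0, 0, 0, 0, 0, -0.03, 0.4], [0, 0, 0, 0, 0, -0.03, 0.4], [0, 0, 0, 0, 0, 0, 0.4], [0, 0, 0, 0, 0, 0, 0.4], [0, 0, 0, 0, 0, 0, 0.4], [0, 0, 0, 0, 0, 0, 0.4], [0, 0, 0, 0, 0, 0, 0.4], [0, 0, 0, 0, 0, 0, 0.4]]

```text
time: 19.1
ee_pos: [0.4766, -0.0725, 0.3681]
eef_rot: [-179.9, -0.0, 82.7]
wrist_force: [0.1, 0.6, -0.5]
grip_width: 0.605
```

```bash
cat > fin.py <<'E'
from h import *
import sys
img,W=cloud('wrist'); save(img,sys.argv[1])
C=np.array([.478,-.072])
d=np.hypot(W[...,0]-C[0],W[...,1]-C[1])
g=W[(d<.05)&(W[...,2]>.272)&(W[...,2]<.29)]; print('grip top',len(g),np.median(g,0),cv2.minAreaRect((g[:,:2]*1000).astype(np.float32)))
r=W[(d<.085)&(W[...,2]>.11)&(W[...,2]<.155)]; print('rim',len(r),cv2.minAreaRect((r[:,:2]*1000).astype(np.float32)))
q=r[r[:,2]>.124]; A=np.c_[q[:,:2]-C,np.ones(len(q))]; print('rim plane',np.linalg.lstsq(A,q[:,2],rcond=None)[0])
E
python3 fin.py w9.png; python3 arm.py
```

```text
grip top 619 [ 0.47852544 -0.0739252   0.27826857] ((478.32586669921875, -75.19778442382812), (26.062179565429688, 13.565793991088867), 83.01934051513672)
rim 1763 ((478.85467529296875, -70.17140197753906), (107.51519012451172, 105.81827545166016), 82.79509735107422)
rim plane [0.00469348 0.02640655 0.13615715]
[ 0.47665978 -0.07256213  0.36830064] [-0.06404388  0.1819765  -0.42607515]
scene 0.03 41 [167.3 173.6 177.4]
scene 0.06 41 [169.5 173.3 175.2]
scene 0.09 46 [166.6 173.7 176.3]
scene 0.12 139 [158.6 174.1 192.7]
top 0.03 19 [168.9 173.2 177.5]
top 0.06 22 [169.1 172.7 175.7]
top 0.09 32 [163.3 170.7 182. ]
top 0.12 43 [151.9 171.4 182.6]
```

View pics/w9.png

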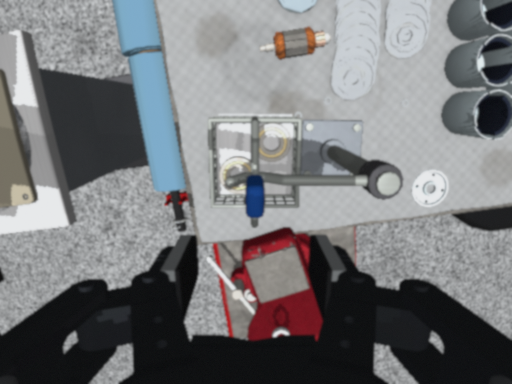

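View pics/scene_a.png

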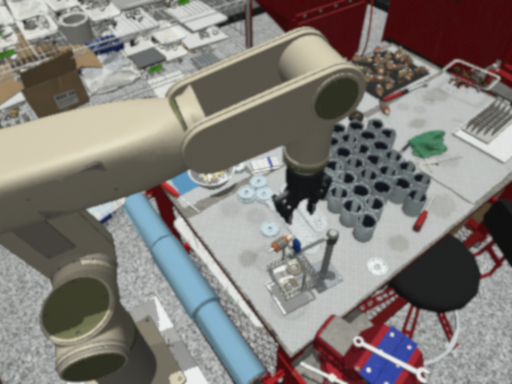

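>>> send_rows:
  moves:
    - [[0, 0, 0, 0, 0, -0.02, 0.4], [0, 0, 0, 0, 0, 0, 0.4], [0, 0, 0, 0, 0, 0, 0.4], [0, 0, 0, 0, 0, 0, 0.4], [0, 0, 0, 0, 0, 0, 0.4], [0, 0, 0, 0, 0, 0, 0.4], [0, 0, 0, 0, 0, 0, 0.4], [0, 0, 0, 0, 0, 0, 0.4], [0, 0, 0, 0, 0, 0, 0.4], [0, 0, 0, 0, 0, 0, 0.4], [0, 0, 0, 0, 0, 0, 0.4], [0, 0, 0, 0, 0, 0, 0.4], [0, 0, 0, 0, 0, 0, 0.4], [0, 0, 0, 0, 0, 0, 0.4], [0, 0, 0, 0, 0, 0, 0.4]]

```text
time: 20.75
ee_pos: [0.4768, -0.0726, 0.3888]
eef_rot: [180.0, 0.0, 82.7]
wrist_force: [-0.2, -0.8, 0.2]
grip_width: 0.596
```

```bash
python3 fin.py w10.png; sleep 0; python3 fin.py w11.png
```

```text
grip top 540 [ 0.47867184 -0.07413048  0.27828987] ((478.5191650390625, -75.18997955322266), (26.249813079833984, 13.8421630859375), 82.3660888671875)
rim 1591 ((478.8760070800781, -70.27079772949219), (107.0788803100586, 105.80229187011719), 82.74522399902344)
rim plane [0.00508292 0.02771386 0.13612594]
grip top 541 [ 0.47864053 -0.07415943  0.27824979] ((478.44659423828125, -75.3720474243164), (26.315814971923828, 13.840291976928711), 82.73377227783203)
rim 1594 ((478.8021240234375, -70.32908630371094), (107.19982147216797, 105.6598892211914), 82.6814193725586)
rim plane [0.00475885 0.02804561 0.1361621 ]
```

At rest and stable; I'm handing it in.

```bash
python3 -c "
from rig import job
print(job.sign_off())"
```

```text
the job is handed in; nothing more can be done
None
```

I swung the hook arm out to its stop with the closed fingers. Then I gripped the basket by its blue grip, hung the bail in the dip of the hook, let go, withdrew straight up and handed the job in at about 21 s.

Last checks before handing in:
- **Arm:** it lies along about 173° in world axes, the direction of the tray. When I pushed it there the side force rose to about 11 N, so it was at its stop.
- **Basket:** its position did not change between pictures over 1.7 s. The bail's middle is within a few mm of the seat, and the grip top is at z = 0.278 m against about 0.279 m expected. It tilts about 0.03 rad.
- **Bearings:** both were still in the basket in the picture taken about 1.7 s before handing in.
- **Robot:** the gripper is about 11 cm above the grip and touching nothing.
- **Other parts:** I never went near them, and those visible in the wrist pictures look undisturbed. I did not measure each one again.

Two readings disagreed. The fixed cameras and the wrist camera placed the post and the basket 2 to 5 mm apart; I used the wrist camera's values. In the last pictures the fixed cameras' arm angles scatter near the hook, because the basket is in view there.

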